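# Isolate the desktop engraver, clear its offcuts, and re-energise it

## Robot

A 6-joint arm with a two-finger parallel gripper is mounted at the origin on a cart in front of the work surface, level with it; the furniture and walls round the work are solid. World frame = base frame: x ahead of the robot, y to its left, z up, the work surface at z = 0. Lengths are in mm, angles in rad, forces in N, time in s.
With the tool pointing down it reaches from about 350 to 975 mm from the base axis. Payload 7.1 kg.
Tool frame: the origin (TCP) lies at the very end of the fingers, on their centre line; the grasp point (between the pads) lies ctrl.hold_point_z behind it (ctrl.hold_point_z is the distance from the TCP to the grasp point, in mm); z points along the fingers, y is the line along which they close (so a half turn about z gives the same grasp; the last joint's range is limited). The gripper opens to 88 mm and grips with 3 to 60 N. Pads are 20 mm wide; open, the fingers measure 115 mm over their backs; the gripper's body (75 mm by 178 mm) begins 61 mm behind the grasp point.
Start: joints at [-1.32, 0.423, 1.63, -0, 1.089, -0.019], TCP at [166.605, -602.368, 186.975] pointing down, gripper open.
Joint ranges: [-3, 3], [-0.9, 2.11], [0.09, 2.58], [-1.31, 4.45], [0.11, 2.69], [-2.54, 2.54]. Speed limits (rad/s): [2.39, 2.39, 3.01, 3.14, 3.14, 3.14].

## Interface

Orientations are given as a rotation vector (axis times angle).
In Python, from workcell import ctrl gives the robot as it stands. The module is installed in compiled form; this text tells all that it offers.
- The arm moves only by the shell command python3 -m creep 'ROWS'. ROWS is JSON, a list of rows, each an object with "translation": the shift along the tool's x, y, z in mm, a list of three; "angular": the turn, a rotation vector about the tool's x, y, z in rad, a list of three; "jaw": the opening, from 0 (shut) to 1 (fully open). A call has exactly 8 rows; each row is the pose to reach, as a shift and turn from the pose commanded when the call began, along the tool's axes at that moment; what a row does not reach only later rows make up. A row lasts 1/8 s, in which the tool goes at most 62.5 mm and 10.7 degrees, less where a joint would pass 70% of its speed; a pose out of reach is approached as far as the arm can. A call with a gripper value outside its range is refused whole. The fingers move at their own pace and stop on an object; the grip force is fixed at half the most. Time passes only in rows, so rows that repeat a pose let the fingers close, or fill a call up. It gives the time, the measured TCP pose, the force, the opening and the grip force at its end, in the units of the state.
- ctrl.get_obs(): the state, without advancing time (a new reading comes with each control period).
- ctrl.get_image(name): name is "scene" or "side" or "wrist"; returns the picture (420x560x3 uint8, red, green, blue); there is no depth.
- ctrl.camera_info(name): a dict with "camera_matrix" (3x3 intrinsics, pixels), "world_from_camera" (4x4, takes a point from camera to world coordinates). Camera axes: x right, y up, looking along -z (the intrinsics and any distortion apply to the point x, -y, -z); pixel columns grow to the right and rows downward; lengths in mm; the calibration is good to about 2 mm. A picture is of the moment at which its call begins: read the wrist's pose just before it. camera_info takes no time and is no camera call; for the wrist camera it gives the pose at the moment of the call.
- ctrl.close_job(): hands the job in; it is judged then, once.
Trained networks look in the newest picture that a camera, given by its name, has taken for a name from the list of things; names that differ only in an ending like _2 or _b are one class to them, and where a whole thing is asked for, a point or a joint stands for the part that bears it (a point fixed in the world has none). Each returns a list of dicts, best first, with "score" (0 to 1); they miss things now and then, are a little off and sometimes report something else, mostly with a low value. They report only what shows in the picture. A call takes as long as a camera call. They do not tell look-alikes from the thing itself.
- ctrl.look_for(camera, label): "rect" ([left, top, right, bottom] in pixels, round what is visible of it).
The state is a dict: "t": time; "qpos": joint angles; "qvel": joint speeds; "joint_torque": joint torques, N m; "ee_pos": TCP position; "orientation": TCP orientation; "ft_force": force on the tool from outside, world axes, zero at the start; "moment": the same for the moment, N m; "width": finger opening in mm; "grasp_force": force on a finger pad.
Only numpy, scipy, OpenCV 4.12 (cv2) and the standard library are available. Lean on these libraries where they do the work, as an engineer would, in place of code of your own. Each camera call takes 0.05 s, during which the arm holds its last target. There are 200 camera calls.

## Task

Turn the rotary isolator handle fully to off, and keep it there while you clear every plywood offcut off the engraver's bed into the open waste bin. Do not touch an offcut while the power is on. When all of them lie inside the bin, turn the handle fully back to on, and leave the mug, the tape roll and the stapler where they are.

Things in the scene. Friction and masses are not known exactly. Their poses are not given: they have to be found in the camera images.
- isolator: Fixed grey box 120 x 120 x 54 mm with a black rotary handle on top; origin at the centre of its underside. A steel dot on its top at -x marks off, a short steel bar at +y marks on. May stand left or right of the engraver.
- isolator_handle (a joint): Angle of the handle about the upright axis through the middle of the box: 0 = on (nose points to the box's +y, at the bar), 1.571 = off (nose points to the box's -x, at the dot). Seen from above it turns anticlockwise from on to off, clockwise back to on, with a hard stop at each end. A spring snaps it to the nearer end from about the middle (0.785); about 0.2 N m turns it over. On at the start.
- handle_grip (a point): Point on the handle's turning axis, 88 mm above the desk. The handle is an upright black bar 18 mm thick, from 69 to 99 mm above the desk, reaching 41 mm back from the axis and 48 mm forward; its last 15 mm at the front (the nose) is only 10 mm thick, with a white line on top. Grip it across its 18 mm at the axis.
- handle_nose (a point): Point on the handle's nose, 46 mm from the axis at the same height as handle_grip; the bar lies along the line from handle_grip to here.
- engraver: Fixed desktop engraver 370 (x) x 300 (y) mm; flat aluminium bed 28 mm above the desk, inside a lip (8 mm wide) whose top is 32 mm above the desk at the left, right and front. A beam 72 mm high (its black carriage 79 mm) stands along the back, from 158 to 190 mm behind the origin. Origin at desk height, 180 mm behind the front edge, midway between the sides; x to the back.
- bin: Fixed open-topped square grey waste bin 190 x 190 x 80 mm high, walls 4 mm; origin at the centre of its underside. On the other side of the engraver from the isolator.
- strip: Offcut: straight strip 85 (x) x 30 (y) x 24 (z) mm. Plain plywood; origin at the centre of its underside as it lies at the start, z up. Present only in some starts.
- block: Offcut: short block 62 (x) x 44 (y) x 24 (z) mm. Plain plywood; origin at the centre of its underside as it lies at the start, z up. Present only in some starts.
- ell: Offcut: L shape 24 mm thick (z): long leg 80 (x) x 28 (y) mm, its centre the origin; a stub 26 mm wide (x from 14 to 40 mm) reaches out to y = 38 mm. The plain part of the leg is x from -40 to 14 mm. Plain plywood; origin at the centre of its underside as it lies at the start, z up. Present only in some starts.
- disc: Offcut: round disc 54 mm across, 24 mm thick (z). Plain plywood; origin at the centre of its underside as it lies at the start, z up. Present only in some starts.
- step: Offcut: stepped piece 76 (x) x 32 (y) mm, 16 mm thick (z), 30 mm thick over its middle 36 mm. Plain plywood; origin at the centre of its underside as it lies at the start, z up. Present only in some starts.
- stick: Offcut: stick 90 (x) x 24 (y) x 24 (z) mm. Plain plywood; origin at the centre of its underside as it lies at the start, z up. Present only in some starts.
- post: Offcut: thick post end 64 (x) x 34 (y) x 34 (z) mm. Plain plywood; origin at the centre of its underside as it lies at the start, z up. Present only in some starts.
- slat: Offcut: thin slat 88 (x) x 38 (y) x 15 (z) mm. Plain plywood; origin at the centre of its underside as it lies at the start, z up. Present only in some starts.
- mug: Bystander: dark and white mug 82 x 111 x 97 mm, origin under its centre.
- tape_roll: Bystander: roll of masking tape 103 x 99 x 24 mm lying flat, origin under its centre.
- stapler: Bystander: stapler 138 x 40 x 48 mm, origin under its centre.
There are look-alikes about, which are no part of the job. What is shaped like the disc but red is not meant.

How it is judged (in metres and radians):
On the way, in this order (a step that is already met when the one before it is completed fails the run):
1. the isolator handle is at off (value of joint isolator_handle above 1.45 rad), for 0.2 s.
2. every offcut lies in the bin, with the handle still off (x of strip in the frame of bin between -0.09 and 0.09 m and y of strip in the frame of bin between -0.09 and 0.09 m and z of each of strip, block, ell, disc, step, stick, post, slat in the frame of bin below 0.065 m and x of block in the frame of bin between -0.09 and 0.09 m and y of block in the frame of bin between -0.09 and 0.09 m and x of ell in the frame of bin between -0.09 and 0.09 m and y of ell in the frame of bin between -0.09 and 0.09 m and x of disc in the frame of bin between -0.09 and 0.09 m and y of disc in the frame of bin between -0.09 and 0.09 m and x of step in the frame of bin between -0.09 and 0.09 m and y of step in the frame of bin between -0.09 and 0.09 m and x of stick in the frame of bin between -0.09 and 0.09 m and y of stick in the frame of bin between -0.09 and 0.09 m and x of post in the frame of bin between -0.09 and 0.09 m and y of post in the frame of bin between -0.09 and 0.09 m and x of slat in the frame of bin between -0.09 and 0.09 m and y of slat in the frame of bin between -0.09 and 0.09 m and value of joint isolator_handle above 1.45 rad), for 0.3 s.
3. the isolator handle is back at on (value of joint isolator_handle below 0.12 rad), for 0.2 s.
At the end, for the whole second after the job is handed in: Every offcut that is present lies inside the bin (its origin within 90 mm of the bin's centre along each of the bin's sides and less than 65 mm above the desk), and the handle is at on (joint below 0.12) (x of strip in the frame of bin between -0.09 and 0.09 m and y of strip in the frame of bin between -0.09 and 0.09 m and z of each of strip, block, ell, disc, step, stick, post, slat in the frame of bin below 0.065 m and x of block in the frame of bin between -0.09 and 0.09 m and y of block in the frame of bin between -0.09 and 0.09 m and x of ell in the frame of bin between -0.09 and 0.09 m and y of ell in the frame of bin between -0.09 and 0.09 m and x of disc in the frame of bin between -0.09 and 0.09 m and y of disc in the frame of bin between -0.09 and 0.09 m and x of step in the frame of bin between -0.09 and 0.09 m and y of step in the frame of bin between -0.09 and 0.09 m and x of stick in the frame of bin between -0.09 and 0.09 m and y of stick in the frame of bin between -0.09 and 0.09 m and x of post in the frame of bin between -0.09 and 0.09 m and y of post in the frame of bin between -0.09 and 0.09 m and x of slat in the frame of bin between -0.09 and 0.09 m and y of slat in the frame of bin between -0.09 and 0.09 m and value of joint isolator_handle below 0.12 rad); the robot touches nothing.
It fails at once if an offcut was touched by the fingers while the handle was not off (value of joint isolator_handle below 1.07 rad and (contact force between the fingers and strip above 1 N or contact force between the fingers and block above 1 N or contact force between the fingers and ell above 1 N or contact force between the fingers and disc above 1 N or contact force between the fingers and step above 1 N or contact force between the fingers and stick above 1 N or contact force between the fingers and post above 1 N or contact force between the fingers and slat above 1 N)).
It fails at once if the mug was moved or tipped (distance of mug from where it was at the start of the episode above 0.03 m or angle between mug's own z axis and vertical above 0.4 rad).
It fails at once if the tape roll was moved or tipped (distance of tape_roll from where it was at the start of the episode above 0.03 m or angle between tape_roll's own z axis and vertical above 0.4 rad).
It fails at once if the stapler was moved or tipped (distance of stapler from where it was at the start of the episode above 0.03 m or angle between stapler's own z axis and vertical above 0.4 rad).
Of strip, block, ell, disc, step, stick, post, slat only 6 to 8 are there at a start; the rules pass over those that are not, and their reading is None.
At some moment in a run one of strip, block, ell, disc, step, stick, post, slat may be knocked a few centimetres aside while the robot is not near it.
Once in a run the grip may slacken for a moment while it holds something.
It also fails if it takes over 210 s, if anything falls off the work surface, if the arm or the gripper's body presses on something with over 40 N, if the wrist force passes 120 N, or if a joint passes its speed limit or range.

## Working session

There is one attempt and no reset: what is moved stays moved. The work goes in short steps, Python scripts to look and compute and a shell command to move; the robot and the scene stay as the last step left them, time stands still between calls to the robot, and variables do not carry over. Pictures are saved under pics/ and viewed, at most 14 in all, crops included, and the job is handed in when it is done.

```bash
mkdir -p pics
python3 - <<'E'
from workcell import ctrl
import cv2,numpy as np
o=ctrl.get_obs(); print({k:np.round(v,3).tolist() for k,v in o.items()}, ctrl.hold_point_z)
for n in ["scene","side"]:
    im=ctrl.get_image(n); cv2.imwrite(f"pics/{n}0.png",im[:,:,::-1]); c=ctrl.camera_info(n); print(n,np.round(c["camera_matrix"],1).tolist(),np.round(c["world_from_camera"],3).tolist(),[k for k in c])
    for l in "isolator isolator_handle engraver bin strip block ell disc step stick post slat mug tape_roll stapler".split():
        print(l,[(np.round(d["rect"]).astype(int).tolist(),round(d["score"],2)) for d in ctrl.look_for(n,l)[:3]])
E
```

```text
{'t': 0.0, 'qpos': [-1.32, 0.424, 1.631, 0.0, 1.089, -0.019], 'qvel': [-0.001, -0.001, -0.002, -0.001, 0.002, -0.001], 'joint_torque': [-0.003, -54.464, -27.367, 0.064, 0.023, -0.0], 'ee_pos': [166.453, -601.773, 186.186], 'orientation': [-3.112, -0.422, 0.0], 'ft_force': [0.353, 0.479, -0.328], 'moment': [0.027, -0.014, -0.033], 'grasp_force': 0.0, 'width': 87.599} 18.700000000000003
scene [[538.1, 0.0, 282.4], [0.0, 538.1, 209.8], [0.0, 0.0, 1.0]] [[-0.797, 0.383, -0.467, -251.073], [-0.604, -0.483, 0.634, 1038.736], [0.017, 0.787, 0.617, 1150.553], [0.0, 0.0, 0.0, 1.0]] ['camera_matrix', 'world_from_camera']
isolator [([186, 280, 245, 340], 0.68), ([372, 162, 399, 180], 0.52)]
isolator_handle [([198, 282, 227, 308], 0.78), ([184, 278, 248, 338], 0.68)]
engraver [([194, 181, 340, 294], 0.68)]
bin [([306, 159, 383, 221], 0.8)]
strip [([262, 200, 286, 222], 0.64), ([307, 221, 322, 239], 0.51)]
block [([260, 250, 287, 274], 0.72), ([199, 281, 228, 305], 0.45)]
ell [([267, 226, 284, 252], 0.57), ([259, 253, 287, 275], 0.33), ([242, 213, 266, 236], 0.28)]
disc [([305, 223, 322, 239], 0.
[... 512 characters left out ...]
from_camera']
isolator []
isolator_handle [([190, 304, 221, 333], 0.57)]
engraver [([171, 192, 331, 308], 0.63)]
bin [([286, 156, 363, 221], 0.84), ([218, 230, 248, 249], 0.32)]
strip [([244, 210, 264, 229], 0.51)]
block [([251, 266, 279, 287], 0.95)]
ell [([250, 235, 272, 256], 0.6), ([315, 153, 341, 163], 0.33)]
disc [([291, 225, 312, 245], 0.84), ([171, 278, 195, 302], 0.8), ([287, 156, 361, 223], 0.57)]
step [([241, 211, 266, 230], 0.21)]
stick [([218, 229, 250, 249], 0.68)]
post [([290, 224, 312, 247], 0.35)]
slat [([228, 250, 256, 278], 0.69)]
mug [([105, 282, 152, 328], 0.98)]
tape_roll [([313, 151, 341, 163], 0.72)]
stapler [([351, 156, 387, 179], 0.85), ([188, 307, 220, 335], 0.65)]
```

```bash
cat > h.py <<'E'
from workcell import ctrl
import cv2,numpy as np
from scipy.spatial.transform import Rotation as R
def P(c):
    K=np.array(c["camera_matrix"]);T=np.linalg.inv(np.array(c["world_from_camera"]))
    return K@np.diag([1,-1,-1])@T[:3]
def proj(c,p):
    q=P(c)@np.append(p,1); return q[:2]/q[2]
def unproj(c,uv,z):
    K=np.array(c["camera_matrix"]);W=np.array(c["world_from_camera"])
    d=np.linalg.inv(K)@[uv[0],uv[1],1]; d=W[:3,:3]@(d*[1,-1,-1]); o=W[:3,3]
    return o+d*(z-o[2])/d[2]
def rect(im,c,z,x0,y0,w,h,s):
    # top-down: image right = -y, up = +x ; top left is x0 (max x), y0 (max y); s px/mm
    A=P(c); # world = (x0 - v/s, y0 - u/s, z)
    M=np.array([[0,-1/s,x0],[-1/s,0,y0],[0,0,z],[0,0,1]])
    H=A@M
    return cv2.warpPerspective(im,np.linalg.inv(H),(w,h),flags=cv2.INTER_CUBIC)
E
python3 - <<'E'
from h import *
im=cv2.imread("pics/scene0.png"); c=ctrl.camera_info("scene")
print(unproj(c,(215,310),54),unproj(c,(345,190),80),unproj(c,(267,237),28))
cv2.imwrite("pics/crop1.png",cv2.resize(im[130:370,90:410],None,fx=2.5,fy=2.5,interpolation=3))
x,y,_=unproj(c,(267,237),28)
print(x+300,y+400)
cv2.imwrite("pics/top1.png",rect(im,c,45,x+300,y+400,800,600,1))
E
```

```text
[458.78087157 367.86204223  54.        ] [ 458.71193302 -280.88757641   80.        ] [552.75314617  26.78786719  28.        ]
852.7531461705915 426.7878671880205
```

View pics/crop1.png

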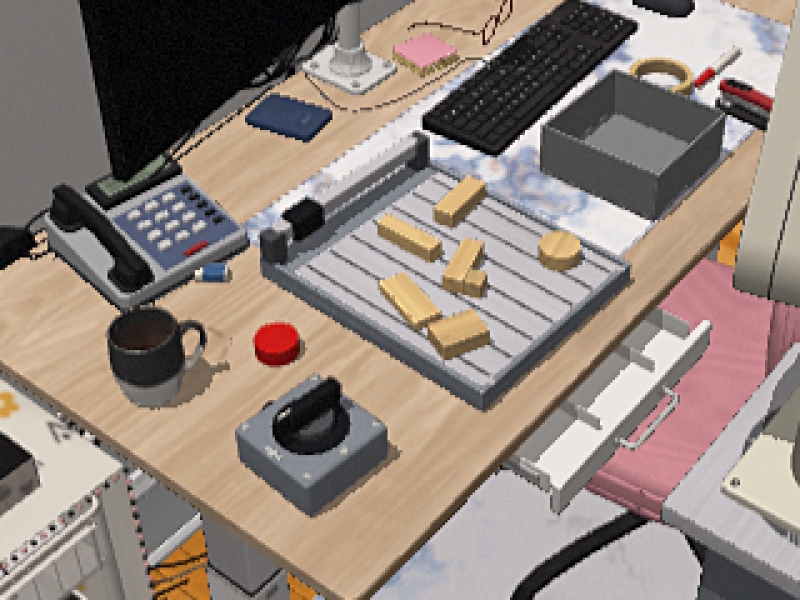

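View pics/top1.png

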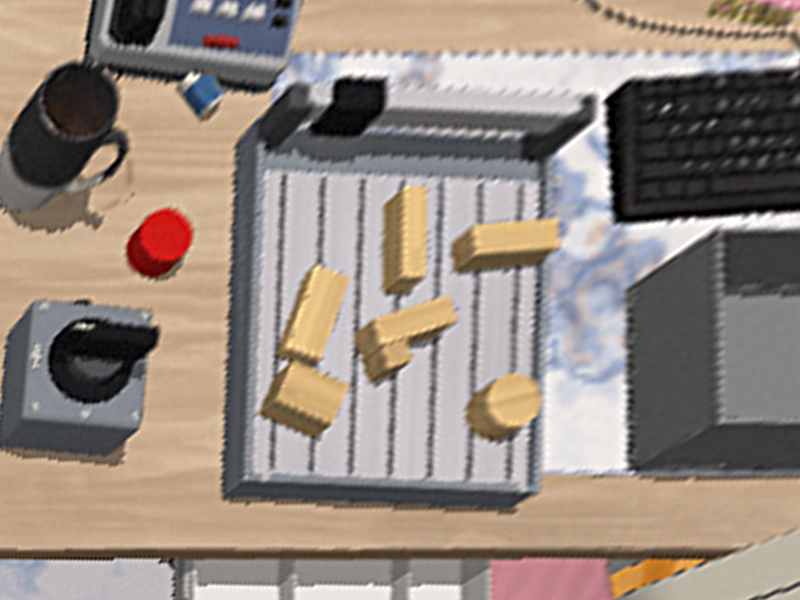

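The overview crop shows the isolator at about (312,440), with six offcuts on the bed: strip (460,200), stick (408,237), ell (466,268), slat (410,300), block (458,333), disc (560,248). Look-alike: the red disc (277,343) is off the bed and not meant. The phone, keyboard and eraser aren't part of the job either. The handle nose points to world -y (on), and the bin is on the right.

```bash
cat >> h.py <<'E'
def yaw(o):
    x=R.from_rotvec(o["orientation"]).as_matrix()[:,0]; return np.arctan2(x[1],x[0])
def go(p,psi=None,o=None):
    """translation(tool axes), turn about tool z to reach world p(mm), tool-x yaw psi (rad, mod pi nearest)"""
    o=o or ctrl.get_obs(); M=R.from_rotvec(o["orientation"]).as_matrix()
    t=M.T@(np.array(p)-o["ee_pos"])
    if psi is not None:
        Rt=R.from_matrix(np.array([[np.cos(psi),np.sin(psi),0],[np.sin(psi),-np.cos(psi),0],[0,0,-1]]))
        rv=(R.from_matrix(M).inv()*Rt).as_rotvec()
    else: rv=np.zeros(3)
    print("T",np.round(t,1).tolist(),"A",np.round(rv,3).tolist(),"q6",round(o["qpos"][5],2),"yaw",round(np.degrees(yaw(o)),1),"pos",np.round(o["ee_pos"],1).tolist())
E
python3 - <<'E'
from h import *
o=ctrl.get_obs(); c=ctrl.camera_info("wrist"); W=np.array(c["world_from_camera"]); M=R.from_rotvec(o["orientation"]).as_matrix()
print(np.round(M.T@(W[:3,3]-o["ee_pos"]),1),np.round(M.T@W[:3,:3],2).tolist(),np.round(c["camera_matrix"]).tolist())
go([450,-150,260],0,o); go([430,330,260],0,o)
E
```

```text
[  84.2   -0.4 -197.1] [[0.0, 0.95, 0.31], [1.0, -0.0, -0.0], [-0.0, 0.31, -0.95]] [[334.0, 0.0, 283.0], [0.0, 334.0, 209.0], [0.0, 0.0, 1.0]]
T [393.7, -360.5, -73.0] A [0.0, -0.0, 0.27] q6 -0.02 yaw 15.5 pos [166.6, -602.4, 187.0]
T [502.4, -828.5, -73.0] A [0.0, -0.0, 0.27] q6 -0.02 yaw 15.5 pos [166.6, -602.4, 187.0]
```

```bash
R='{"translation":[394,-360,-73],"angular":[0,0,-0.65],"jaw":1}'; python3 -m creep '[{"translation":[50,-45,-40],"angular":[0,0,-0.1],"jaw":1},{"translation":[100,-90,-73],"angular":[0,0,-0.2],"jaw":1},{"translation":[150,-135,-73],"angular":[0,0,-0.3],"jaw":1},{"translation":[200,-180,-73],"angular":[0,0,-0.4],"jaw":1},{"translation":[250,-225,-73],"angular":[0,0,-0.5],"jaw":1},{"translation":[300,-270,-73],"angular":[0,0,-0.6],"jaw":1},{"translation":[350,-315,-73],"angular":[0,0,-0.65],"jaw":1},{"translation":[394,-360,-73],"angular":[0,0,-0.65],"jaw":1}]'; python3 -c "
from h import *
go([458,330,260],np.pi/2)"
```

```text
t: 2.6
ee_pos: [426.0, -191.7, 260.3]
orientation: [2.814, 1.395, 0.001]
ft_force: [-0.1, -1.0, 0.2]
width: 87.9
grasp_force: 0.0
T [434.5, -290.5, 0.1] A [0.001, 0.0, -0.651] q6 0.2 yaw 52.7 pos [426.0, -191.7, 260.3]
```

```bash
python3 -m creep '[{"translation":[50,-33,0],"angular":[0,0,-0.1],"jaw":1},{"translation":[100,-67,0],"angular":[0,0,-0.2],"jaw":1},{"translation":[150,-100,0],"angular":[0,0,-0.3],"jaw":1},{"translation":[200,-133,0],"angular":[0,0,-0.4],"jaw":1},{"translation":[250,-167,0],"angular":[0,0,-0.5],"jaw":1},{"translation":[300,-200,0],"angular":[0,0,-0.6],"jaw":1},{"translation":[350,-234,0],"angular":[0,0,-0.65],"jaw":1},{"translation":[390,-260,0],"angular":[0,0,-0.65],"jaw":1}]'
python3 - <<'E'
from h import *
c=ctrl.camera_info("wrist"); im=ctrl.get_image("wrist")[:,:,::-1].copy()
cv2.imwrite("pics/w1.png",im)
a=rect(im,c,99,558,468,400,400,2); cv2.imwrite("pics/w1t.png",a)
print(proj(c,[458,368,99]))
E
```

```text
t: 3.6
ee_pos: [454.3, 276.9, 260.1]
orientation: [2.22, 2.222, 0.001]
ft_force: [1.0, 0.2, -0.3]
width: 87.7
grasp_force: 0.0
[287.19849665  95.0812845 ]
```

View pics/w1t.png

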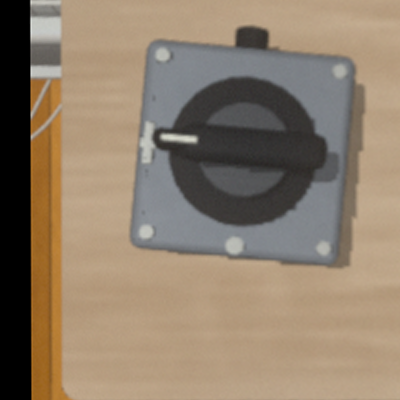

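The top-down wrist view (2 px/mm) shows the nose with its white line at (163,137), pointing at the bar (147,142), so the handle is on. The off dot is at (235,246). The axis is near (248,147), which puts it at world (484.5, 344.6), with the bar at a yaw of about 84°.

Run:
```python
from h import *
print(proj(ctrl.camera_info("scene"),[484.5,344.6,88]))
go([484.5,344.6,130],np.radians(83.9)); go([484.5,344.6,74],np.radians(83.9))
```

```text
[213.07397774 291.69614636]
T [62.9, 29.4, 130.5] A [0.001, -0.004, 0.108] q6 0.53 yaw 90.1 pos [455.0, 281.2, 260.2]
T [62.7, 29.3, 186.5] A [0.001, -0.004, 0.108] q6 0.53 yaw 90.1 pos [455.0, 281.2, 260.2]
```

```bash
python3 -m creep '[{"translation":[32,15,50],"angular":[0,0,0.108],"jaw":1},{"translation":[63,29,90],"angular":[0,0,0.108],"jaw":1},{"translation":[63,29,130],"angular":[0,0,0.108],"jaw":1},{"translation":[63,29,160],"angular":[0,0,0.108],"jaw":1},{"translation":[63,29,186],"angular":[0,0,0.108],"jaw":1},{"translation":[63,29,186],"angular":[0,0,0.108],"jaw":0.1},{"translation":[63,29,186],"angular":[0,0,0.108],"jaw":0.1},{"translation":[63,29,186],"angular":[0,0,0.108],"jaw":0.1}]'
```

```text
t: 4.65
ee_pos: [484.5, 337.9, 75.4]
orientation: [2.339, 2.097, 0.004]
ft_force: [0.7, -0.2, -0.3]
width: 61.1
grasp_force: 0.0
```

```bash
python3 -m creep '[{"translation":[0,0,0],"angular":[0,0,0],"jaw":0},{"translation":[0,0,0],"angular":[0,0,0],"jaw":0},{"translation":[0,0,0],"angular":[0,0,0],"jaw":0},{"translation":[0,0,0],"angular":[0,0,0],"jaw":0},{"translation":[0,0,0],"angular":[0,0,0],"jaw":0},{"translation":[0,0,0],"angular":[0,0,0],"jaw":0},{"translation":[0,0,0],"angular":[0,0,0],"jaw":0},{"translation":[0,0,0],"angular":[0,0,0],"jaw":0}]'; python3 -c "
from h import *
go([484.5,344.6,75])"
```

```text
t: 5.65
ee_pos: [483.6, 337.3, 73.9]
orientation: [-2.339, -2.097, 0.0]
ft_force: [0.7, 0.6, 0.4]
width: 0.6
grasp_force: 0.0
T [7.3, 0.1, -1.1] A [0.0, 0.0, 0.0] q6 0.7 yaw 83.8 pos [483.6, 337.3, 73.9]
```

Run:
```python
from h import *
print({k:np.round(v,2).tolist() for k,v in ctrl.get_obs().items()})
w=ctrl.get_image("wrist")[:,:,::-1]; s=ctrl.get_image("scene")[250:350,160:300,::-1]
cv2.imwrite("pics/m2.png",np.hstack([w[:, :],cv2.resize(s,(224,160),interpolation=3)[:420] if 0 else cv2.copyMakeBorder(cv2.resize(s,(240,171)),0,249,0,0,0)]))
c=ctrl.camera_info("scene"); o=ctrl.get_obs(); print(proj(c,o["ee_pos"]))
```

```text
{'t': 5.65, 'qpos': [0.59, 0.52, 1.78, 0.0, 0.84, 0.7], 'qvel': [0.0, 0.0, -0.0, -0.0, 0.0, 0.0], 'joint_torque': [0.0, -54.36, -21.57, 0.05, -0.03, -0.0], 'ee_pos': [483.6, 337.33, 73.93], 'orientation': [-2.34, -2.1, 0.0], 'ft_force': [0.72, 0.6, 0.37], 'moment': [-0.03, -0.04, 0.03], 'grasp_force': 0.0, 'width': 0.57}
[215.49852981 293.91013995]
```

View pics/m2.png

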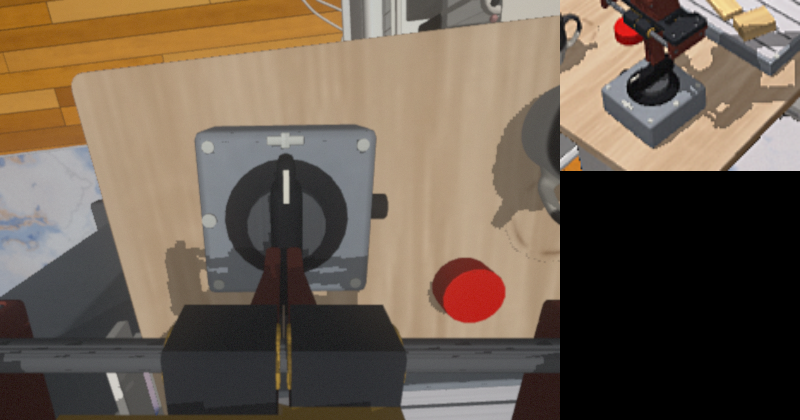

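The wrist view shows the fingers shut behind the handle's back end, with the nose tip at (285,157). My axis estimate was off along the bar, so I'll recompute it from this picture.

Run:
```python
from h import *
c=ctrl.camera_info("wrist"); o=ctrl.get_obs()
print(np.round(np.array(c["world_from_camera"]),2).tolist())
print(proj(c,o["ee_pos"]),[np.round(unproj(c,(285,157),z),1).tolist() for z in (99,)],unproj(c,(286,215),69), unproj(c,(285,203),54), unproj(c,(285,140),54))
```

```text
[[0.99, 0.1, 0.03, 492.6], [-0.11, 0.95, 0.3, 421.49], [-0.0, -0.31, 0.95, 271.08], [0.0, 0.0, 0.0, 1.0]]
[283.34079594 240.67852046] [[490.6, 394.4, 99.0]] [486.94523348 352.74057675  69.        ] [486.74517414 356.27136683  54.        ] [491.16386476 398.17274781  54.        ]
```

Run:
```python
from h import *
a=cv2.imread("pics/m2.png")[130:400,180:400]; 
s=ctrl.get_image("side")[270:350,160:260,::-1]; s2=ctrl.get_image("scene")[250:330,170:270,::-1]
L=cv2.resize(a,(440,540),interpolation=3); Rr=np.vstack([cv2.resize(x,(337,270),interpolation=3) for x in (s,s2)])
cv2.imwrite("pics/m3.png",np.hstack([L,Rr]))
```

```text
(no output)
```

View pics/m3.png

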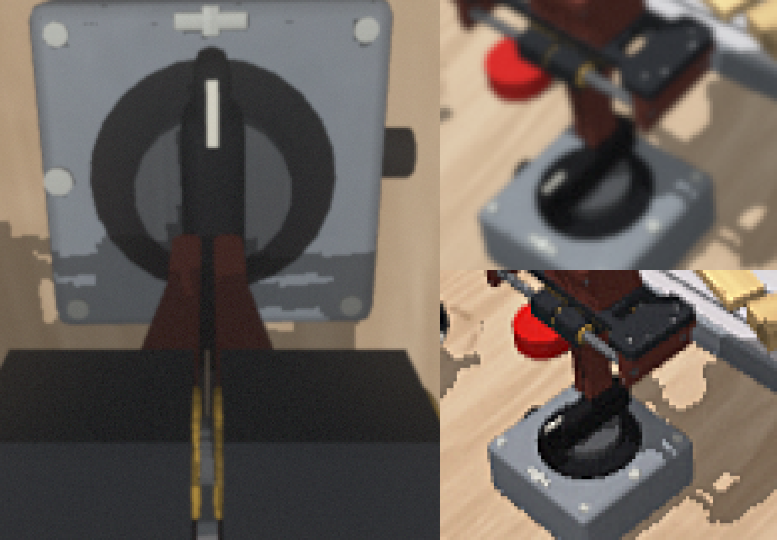

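```bash
python3 -m creep '[{"translation":[0,0,0],"angular":[0,0,0],"jaw":0.5},{"translation":[0,0,0],"angular":[0,0,0],"jaw":0.5},{"translation":[0,0,0],"angular":[0,0,0],"jaw":0.5},{"translation":[0,0,0],"angular":[0,0,0],"jaw":0.5},{"translation":[0,0,0],"angular":[0,0,0],"jaw":0.5},{"translation":[0,0,0],"angular":[0,0,0],"jaw":0.5},{"translation":[8,0,0],"angular":[0,0,0],"jaw":0.5},{"translation":[8,0,0],"angular":[0,0,0],"jaw":0.5}]'
python3 - <<'E'
from h import *
w=ctrl.get_image("wrist")[120:330,150:420,::-1]
s=ctrl.get_image("side")[270:350,160:260,::-1]; s2=ctrl.get_image("scene")[250:330,170:270,::-1]
L=cv2.resize(w,(540,420),interpolation=3); Rr=np.vstack([cv2.resize(x,(260,210),interpolation=3) for x in (s,s2)])
cv2.imwrite("pics/m4.png",np.hstack([L,Rr]))
c=ctrl.camera_info("wrist");o=ctrl.get_obs();M=R.from_rotvec(o["orientation"]).as_matrix()
for p in ([10,-22,0],[10,22,0]): print(proj(c,M@p+o["ee_pos"]))
E
```

```text
t: 6.85
ee_pos: [484.7, 346.1, 74.0]
orientation: [2.339, 2.098, 0.001]
ft_force: [-0.2, 0.5, 0.1]
width: 44.2
grasp_force: 0.0
[248.54120838 225.94238503]
[318.31956538 226.10329536]
```

View pics/m4.png

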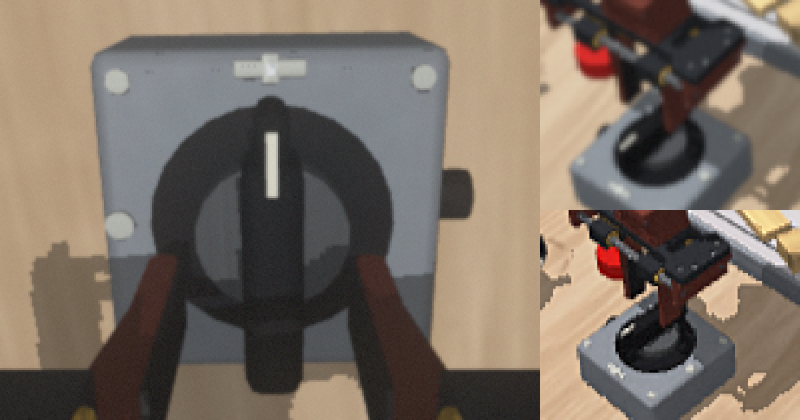

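The fingers now straddle the bar, with finger ends at crop (165,260) and (375,260). I'll work out the real fingertip height from the side views.

Run:
```python
from h import *
o=ctrl.get_obs();M=R.from_rotvec(o["orientation"]).as_matrix()
cs,cd,cw=[ctrl.camera_info(n) for n in("scene","side","wrist")]
for z in (0,-15,-30):
  for y in (-28,28):
    p=M@[0,y,z]+o["ee_pos"]; print(z,y,np.round(p),[np.round(proj(c,p),1).tolist() for c in (cs,cd,cw)])
print("axis",[np.round(proj(cs,[485,346,z])).tolist() for z in(69,99)])
```

```text
0 -28 [457. 348.  74.] [[220.2, 301.0], [214.1, 327.7], [239.6, 240.6]]
0 28 [512. 342.  74.] [[206.4, 290.2], [196.2, 316.9], [327.2, 240.8]]
-15 -28 [457. 348.  89.] [[219.8, 297.1], [213.5, 323.4], [236.5, 250.5]]
-15 28 [512. 342.  89.] [[206.1, 286.3], [195.4, 312.6], [330.3, 250.7]]
-30 -28 [457. 348. 104.] [[219.5, 293.2], [212.8, 319.0], [232.9, 262.0]]
-30 28 [512. 342. 104.] [[205.7, 282.4], [194.7, 308.2], [333.9, 262.2]]
axis [[213.0, 297.0], [212.0, 289.0]]
```

The two side views both put the finger ends about 30 mm above the reported TCP. That fits with the jaws having closed freely over the 99 mm bar, so I'll go 25 mm lower and close.

```bash
python3 -m creep '[{"translation":[0,0,6],"angular":[0,0,0],"jaw":0.5},{"translation":[0,0,12],"angular":[0,0,0],"jaw":0.5},{"translation":[0,0,18],"angular":[0,0,0],"jaw":0.5},{"translation":[0,0,25],"angular":[0,0,0],"jaw":0.3},{"translation":[0,0,25],"angular":[0,0,0],"jaw":0},{"translation":[0,0,25],"angular":[0,0,0],"jaw":0},{"translation":[0,0,25],"angular":[0,0,0],"jaw":0},{"translation":[0,0,25],"angular":[0,0,0],"jaw":0}]'
```

```text
t: 8.0
ee_pos: [486.3, 345.2, 48.9]
orientation: [2.337, 2.097, 0.004]
ft_force: [7.2, -1.9, -7.5]
width: 17.7
grasp_force: 30.0
```

```bash
python3 -m creep '[{"translation":[0,0,0],"angular":[0,0,-0.12],"jaw":0},{"translation":[0,0,0],"angular":[0,0,-0.25],"jaw":0},{"translation":[0,0,0],"angular":[0,0,-0.4],"jaw":0},{"translation":[0,0,0],"angular":[0,0,-0.55],"jaw":0},{"translation":[0,0,0],"angular":[0,0,-0.7],"jaw":0},{"translation":[0,0,0],"angular":[0,0,-0.85],"jaw":0},{"translation":[0,0,0],"angular":[0,0,-1.0],"jaw":0},{"translation":[0,0,0],"angular":[0,0,-1.15],"jaw":0}]'; python3 -m creep '[{"translation":[0,0,0],"angular":[0,0,-0.15],"jaw":0},{"translation":[0,0,0],"angular":[0,0,-0.28],"jaw":0},{"translation":[0,0,0],"angular":[0,0,-0.38],"jaw":0},{"translation":[0,0,0],"angular":[0,0,-0.42],"jaw":0},{"translation":[0,0,0],"angular":[0,0,-0.42],"jaw":0},{"translation":[0,0,0],"angular":[0,0,-0.42],"jaw":0},{"translation":[0,0,0],"angular":[0,0,-0.42],"jaw":1},{"translation":[0,0,0],"angular":[0,0,-0.42],"jaw":1}]'; python3 -m creep '[{"translation":[0,0,0],"angular":[0,0,0],"jaw":1},{"translation":[0,0,0],"angular":[0,0,0],"jaw":1},{"translation":[0,0,-40],"angular":[0,0,0],"jaw":1},{"translation":[0,0,-90],"angular":[0,0,0],"jaw":1},{"translation":[0,0,-140],"angular":[0,0,0],"jaw":1},{"translation":[0,0,-200],"angular":[0,0,0],"jaw":1},{"translation":[0,0,-210],"angular":[0,0,0],"jaw":1},{"translation":[0,0,-210],"angular":[0,0,0],"jaw":1}]';  python3 - <<'E'
from h import *
c=ctrl.camera_info("wrist"); im=ctrl.get_image("wrist")[:,:,::-1]
a=rect(im,c,99,585,446,400,400,2); s=ctrl.get_image("scene")[:,:,::-1]; 
b=cv2.resize(s[190:290,240:340],(400,400),interpolation=3)
cv2.imwrite("pics/m5.png",np.hstack([a,b])); cv2.imwrite("pics/scene1.png",s)
go([500,30,300],np.pi/2)
E
```

```text
t: 9.0
ee_pos: [486.0, 345.0, 48.9]
orientation: [0.814, 3.032, 0.001]
ft_force: [6.9, -2.7, -5.9]
width: 18.2
grasp_force: 30.0
t: 10.0
ee_pos: [484.4, 345.4, 49.1]
orientation: [-0.173, -3.137, -0.0]
ft_force: [-0.6, -0.6, -0.5]
width: 34.1
grasp_force: 0.0
t: 11.0
ee_pos: [484.5, 345.4, 259.2]
orientation: [0.172, 3.136, 0.001]
ft_force: [-0.5, 0.8, 0.1]
width: 87.6
grasp_force: 0.0
T [-50.8, -311.0, -42.4] A [-0.003, -0.0, 1.461] q6 -0.86 yaw 173.7 pos [483.5, 344.6, 257.1]
```

View pics/m5.png

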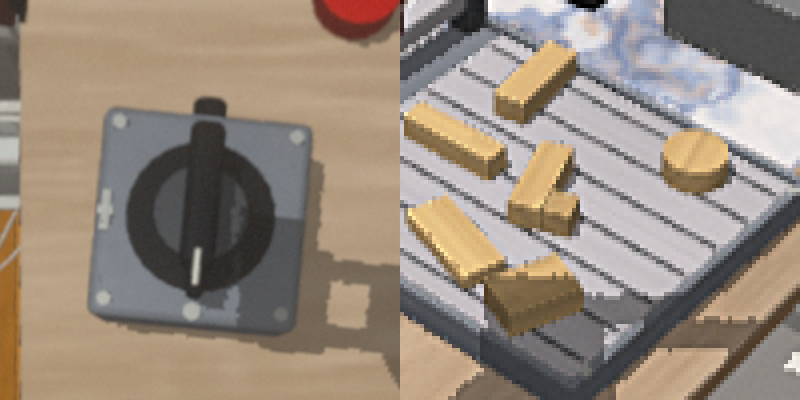

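The left view shows the nose at (196,270) pointing at the dot (190,310), so the handle is off. The right view shows the six offcuts undisturbed. Next is one high wrist look at the bed.

```bash
python3 -m creep '[{"translation":[-9,-33,-6],"angular":[0,0,0.183],"jaw":1},{"translation":[-18,-66,-12],"angular":[0,0,0.366],"jaw":1},{"translation":[-28,-99,-18],"angular":[0,0,0.549],"jaw":1},{"translation":[-37,-132,-24],"angular":[0,0,0.732],"jaw":1},{"translation":[-50,-165,-30],"angular":[0,0,0.915],"jaw":1},{"translation":[-65,-198,-36],"angular":[0,0,1.098],"jaw":1},{"translation":[-80,-230,-42],"angular":[0,0,1.281],"jaw":1},{"translation":[-95,-255,-42],"angular":[0,0,1.46],"jaw":1}]'; python3 -m creep '[{"translation":[0,0,0],"angular":[0,0,0],"jaw":1},{"translation":[0,0,0],"angular":[0,0,0],"jaw":1},{"translation":[0,0,0],"angular":[0,0,0],"jaw":1},{"translation":[0,0,0],"angular":[0,0,0],"jaw":1},{"translation":[0,0,0],"angular":[0,0,0],"jaw":1},{"translation":[0,0,0],"angular":[0,0,0],"jaw":1},{"translation":[0,0,0],"angular":[0,0,0],"jaw":1},{"translation":[0,0,0],"angular":[0,0,0],"jaw":1}]' >/dev/null;  cat > bed.py <<'E'
from h import *
import sys
c=ctrl.camera_info("wrist"); im=ctrl.get_image("wrist")[:,:,::-1]; cv2.imwrite("pics/%s_raw.png"%sys.argv[1],im)
a=rect(im,c,52,800,230,800,600,1.5) if 0 else rect(im,c,52,750,230,780,600,1.5)
h=cv2.cvtColor(a,cv2.COLOR_BGR2HSV); m=cv2.inRange(h,(10,70,90),(28,255,255))
m[:, :]=cv2.morphologyEx(m,cv2.MORPH_OPEN,np.ones((5,5)))
for k in cv2.findContours(m,cv2.RETR_EXTERNAL,cv2.CHAIN_APPROX_SIMPLE)[0]:
    if 800<cv2.contourArea(k)<12000:
        (u,v),(w,hh),t=cv2.minAreaRect(k); print("px",int(u),int(v),"xy",round(750-v/1.5,1),round(230-u/1.5,1),"size",round(w/1.5),round(hh/1.5),"ang",round(t),"area",cv2.contourArea(k)/2.25)
        cv2.drawContours(a,[cv2.boxPoints(((u,v),(w,hh),t)).astype(int)],0,(0,0,255),1)
cv2.imwrite("pics/%s.png"%sys.argv[1],a)
print(np.round(ctrl.get_obs()["ee_pos"],1), np.round(np.array(c["world_from_camera"])[:3,3],1))
E
python3 bed.py b1
```

```text
t: 12.1
ee_pos: [550.5, 80.0, 299.1]
orientation: [-2.226, -2.214, 0.004]
ft_force: [0.3, -0.1, -0.6]
width: 87.2
grasp_force: 0.0
px 136 529 xy 397.0 138.7 size 183 61 ang 0 area 4188.888888888889
px 462 444 xy 453.4 -78.2 size 52 46 ang 2 area 1946.2222222222222
px 162 437 xy 458.3 121.7 size 63 44 ang 24 area 2645.5555555555557
px 44 378 xy 497.3 200.3 size 59 48 ang 0 area 2089.3333333333335
px 317 347 xy 518.1 18.3 size 52 83 ang 72 area 2866.6666666666665
px 46 306 xy 546.0 199.3 size 24 61 ang 90 area 945.5555555555555
px 180 308 xy 544.1 109.9 size 38 86 ang 19 area 3082.222222222222
px 47 236 xy 592.1 198.6 size 64 54 ang 2 area 2256.8888888888887
px 458 207 xy 611.7 -76.0 size 30 92 ang 84 area 2630.8888888888887
px 310 200 xy 616.4 23.1 size 28 90 ang 1 area 2372.0
px 50 86 xy 692.7 196.3 size 23 67 ang 90 area 854.6666666666666
px 52 33 xy 727.7 195.3 size 45 69 ang 90 area 2254.4444444444443
[551.   81.4 300.9] [550.7 166.  498.1]
```

View pics/b1.png

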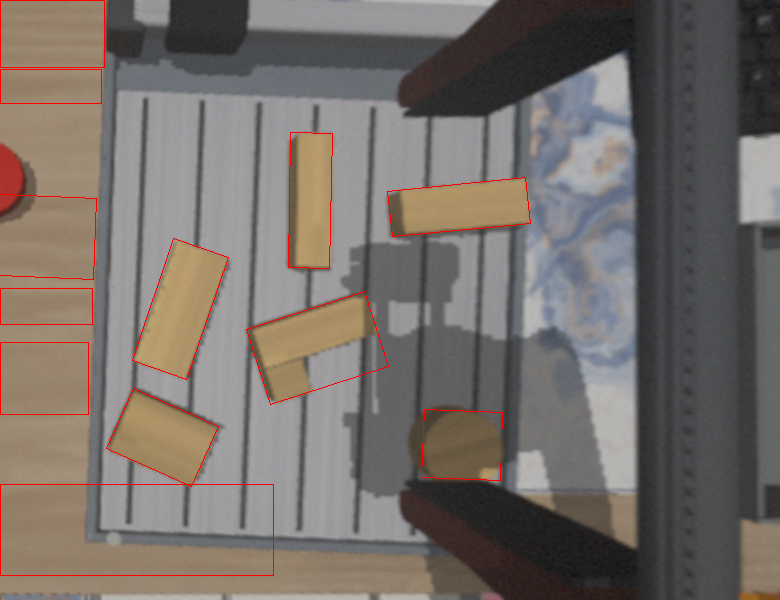

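The rectified bed view (1.5 px/mm) shows stick (310,200), strip (458,207), slat (180,308), ell (313,331), block (162,437) and disc (457,445). I'll take the stick first, then strip, ell, disc, slat and block. The bin rim comes from the scene picture.

Run:
```python
from h import *
c=ctrl.camera_info("scene")
q=[unproj(c,(90+u/2.5,130+v/2.5),80) for u,v in((541,125),(612,70),(724,115),(655,172))]
print(np.round(q,0).tolist(),np.mean(q,0))
print([(np.round(d["rect"]).tolist(),round(d["score"],2)) for d in ctrl.look_for("wrist","bin")[:2]])
go([616,21,100],0); go([616,21,100],np.pi)
```

```text
[[596.0, -248.0, 80.0], [595.0, -429.0, 80.0], [408.0, -429.0, 80.0], [414.0, -253.0, 80.0]] [ 503.05454752 -339.60829056   80.        ]
[([192.0, 368.0, 313.0, 416.0], 0.76)]
T [-60.4, 64.9, 201.0] A [0.0, -0.0, 1.572] q6 0.12 yaw 90.1 pos [551.0, 81.4, 301.0]
T [-60.4, 64.9, 201.0] A [0.0, 0.0, -1.57] q6 0.12 yaw 90.1 pos [551.0, 81.4, 301.0]
```

```bash
python3 -m creep '[{"translation":[-8,8,25],"angular":[0,0,0.185],"jaw":0.6},{"translation":[-16,16,50],"angular":[0,0,0.37],"jaw":0.6},{"translation":[-24,25,75],"angular":[0,0,0.555],"jaw":0.6},{"translation":[-32,34,100],"angular":[0,0,0.74],"jaw":0.6},{"translation":[-40,43,125],"angular":[0,0,0.925],"jaw":0.6},{"translation":[-48,52,150],"angular":[0,0,1.11],"jaw":0.6},{"translation":[-56,60,180],"angular":[0,0,1.295],"jaw":0.6},{"translation":[-60,65,201],"angular":[0,0,1.48],"jaw":0.6}]'; python3 -c "
from h import *
go([616,21,5],0)"
```

```text
t: 14.2
ee_pos: [615.9, 21.0, 98.5]
orientation: [-3.139, -0.134, 0.002]
ft_force: [0.2, -0.2, 0.9]
width: 52.6
grasp_force: 0.0
T [0.2, 0.0, 93.5] A [-0.0, 0.001, 0.085] q6 1.5 yaw 4.9 pos [615.9, 21.0, 98.5]
```

```bash
python3 -m creep '[{"translation":[0,0,40],"angular":[0,0,0.088],"jaw":0.6},{"translation":[0,0,75],"angular":[0,0,0.088],"jaw":0.6},{"translation":[0,0,92],"angular":[0,0,0.088],"jaw":0.6},{"translation":[0,0,92],"angular":[0,0,0.088],"jaw":0},{"translation":[0,0,92],"angular":[0,0,0.088],"jaw":0},{"translation":[0,0,92],"angular":[0,0,0.088],"jaw":0},{"translation":[0,0,92],"angular":[0,0,0.088],"jaw":0},{"translation":[0,0,92],"angular":[0,0,0.088],"jaw":0}]'; python3 -c "
from h import *
go([503,-340,120],np.pi/2);go([545,-300,120],0)"
```

```text
t: 15.2
ee_pos: [617.1, 21.5, 9.3]
orientation: [3.142, 0.006, 0.004]
ft_force: [-0.4, 0.6, 6.6]
width: 23.7
grasp_force: 30.0
T [-115.2, 361.0, -110.9] A [0.002, -0.002, -1.567] q6 1.58 yaw 0.2 pos [617.1, 21.5, 9.3]
T [-73.1, 321.2, -110.8] A [0.0, -0.002, 0.004] q6 1.58 yaw 0.2 pos [617.1, 21.5, 9.3]
```

```bash
python3 -m creep '[{"translation":[0,0,-55],"angular":[0,0,0],"jaw":0},{"translation":[-5,20,-96],"angular":[0,0,0],"jaw":0},{"translation":[-18,80,-96],"angular":[0,0,0],"jaw":0},{"translation":[-32,140,-96],"angular":[0,0,0],"jaw":0},{"translation":[-46,200,-96],"angular":[0,0,0],"jaw":0},{"translation":[-60,255,-96],"angular":[0,0,0],"jaw":0},{"translation":[-70,300,-96],"angular":[0,0,0],"jaw":0},{"translation":[-77,321,-96],"angular":[0,0,0],"jaw":0}]'; python3 -m creep '[{"translation":[0,0,40],"angular":[0,0,0],"jaw":0},{"translation":[0,0,80],"angular":[0,0,0],"jaw":0},{"translation":[0,0,80],"angular":[0,0,0],"jaw":0},{"translation":[0,0,80],"angular":[0,0,0],"jaw":0.5},{"translation":[0,0,80],"angular":[0,0,0],"jaw":0.5},{"translation":[0,0,80],"angular":[0,0,0],"jaw":0.5},{"translation":[0,0,40],"angular":[0,0,0],"jaw":0.5},{"translation":[0,0,0],"angular":[0,0,0],"jaw":0.5}]'; python3 -c "
from h import *
go([611,-80,105],np.radians(96))"
```

```text
t: 16.2
ee_pos: [539.6, -302.0, 104.2]
orientation: [3.141, 0.002, 0.001]
ft_force: [0.6, -0.2, -0.3]
width: 23.5
grasp_force: 30.0
t: 17.2
ee_pos: [540.1, -299.7, 105.2]
orientation: [-3.141, -0.006, 0.0]
ft_force: [0.4, -0.5, 1.3]
width: 43.9
grasp_force: 0.0
T [71.7, -219.4, 0.2] A [-0.0, 0.0, -1.672] q6 1.04 yaw 0.2 pos [540.1, -299.7, 105.2]
```

```bash
python3 -m creep '[{"translation":[9,-28,0],"angular":[0,0,-0.185],"jaw":0.6},{"translation":[18,-56,0],"angular":[0,0,-0.37],"jaw":0.6},{"translation":[27,-84,0],"angular":[0,0,-0.555],"jaw":0.6},{"translation":[36,-112,0],"angular":[0,0,-0.74],"jaw":0.6},{"translation":[45,-140,0],"angular":[0,0,-0.925],"jaw":0.6},{"translation":[54,-168,0],"angular":[0,0,-1.11],"jaw":0.6},{"translation":[63,-196,0],"angular":[0,0,-1.295],"jaw":0.6},{"translation":[72,-219,0],"angular":[0,0,-1.48],"jaw":0.6}]'; python3 -c "
from h import *
go([611,-80,10],np.radians(96))"
```

```text
t: 18.2
ee_pos: [611.9, -79.4, 104.8]
orientation: [2.308, 2.13, 0.001]
ft_force: [-0.5, 0.2, 1.3]
width: 52.8
grasp_force: 0.0
T [-0.6, -1.0, 94.8] A [0.001, 0.0, -0.185] q6 -0.07 yaw 85.4 pos [611.9, -79.4, 104.8]
```

```bash
python3 -m creep '[{"translation":[0,0,20],"angular":[0,0,-0.185],"jaw":0.6},{"translation":[0,0,70],"angular":[0,0,-0.185],"jaw":0.6},{"translation":[0,0,95],"angular":[0,0,-0.185],"jaw":0.6},{"translation":[0,0,95],"angular":[0,0,-0.185],"jaw":0},{"translation":[0,0,95],"angular":[0,0,-0.185],"jaw":0},{"translation":[0,0,95],"angular":[0,0,-0.185],"jaw":0},{"translation":[0,0,95],"angular":[0,0,-0.185],"jaw":0},{"translation":[0,0,95],"angular":[0,0,-0.185],"jaw":0}]'; python3 -c "
from h import *
go([460,-340,105],np.pi/2)"
```

```text
t: 19.2
ee_pos: [612.8, -80.7, 10.7]
orientation: [2.108, 2.326, 0.003]
ft_force: [-1.7, 0.6, 7.1]
width: 29.2
grasp_force: 30.0
T [-243.1, -177.1, -94.7] A [0.003, 0.001, 0.098] q6 -0.25 yaw 95.6 pos [612.8, -80.7, 10.7]
```

```bash
python3 -m creep '[{"translation":[0,0,-55],"angular":[0,0,0],"jaw":0},{"translation":[-20,-15,-95],"angular":[0,0,0],"jaw":0},{"translation":[-65,-47,-95],"angular":[0,0,0.05],"jaw":0},{"translation":[-112,-82,-95],"angular":[0,0,0.098],"jaw":0},{"translation":[-158,-115,-95],"angular":[0,0,0.098],"jaw":0},{"translation":[-200,-146,-95],"angular":[0,0,0.098],"jaw":0},{"translation":[-230,-168,-95],"angular":[0,0,0.098],"jaw":0},{"translation":[-243,-177,-95],"angular":[0,0,0.098],"jaw":0}]'; python3 -m creep '[{"translation":[0,0,40],"angular":[0,0,0],"jaw":0},{"translation":[0,0,80],"angular":[0,0,0],"jaw":0},{"translation":[0,0,80],"angular":[0,0,0],"jaw":0},{"translation":[0,0,80],"angular":[0,0,0],"jaw":0.5},{"translation":[0,0,80],"angular":[0,0,0],"jaw":0.5},{"translation":[0,0,80],"angular":[0,0,0],"jaw":0.5},{"translation":[0,0,40],"angular":[0,0,0],"jaw":0.5},{"translation":[0,0,0],"angular":[0,0,0],"jaw":0.5}]'; python3 -c "
from h import *
go([533,9,105],np.radians(108))"
```

```text
t: 20.2
ee_pos: [458.0, -341.3, 104.4]
orientation: [2.224, 2.219, 0.0]
ft_force: [0.5, -0.1, -0.4]
width: 29.8
grasp_force: 30.0
t: 21.2
ee_pos: [458.9, -339.6, 105.2]
orientation: [-2.221, -2.221, -0.0]
ft_force: [0.3, -0.0, 0.6]
width: 43.8
grasp_force: 0.0
T [348.6, 74.1, 0.3] A [-0.0, -0.0, -0.314] q6 -0.66 yaw 90.0 pos [458.9, -339.6, 105.2]
```

```bash
cat > sc.py <<'E'
from h import *
c=ctrl.camera_info("scene"); im=ctrl.get_image("scene")[:,:,::-1]
a=rect(im,c,52,710,180,480,500,1.5)
h=cv2.cvtColor(a,cv2.COLOR_BGR2HSV); m=cv2.inRange(h,(10,70,60),(28,255,255))
m=cv2.morphologyEx(m,cv2.MORPH_OPEN,np.ones((5,5)))
for k in cv2.findContours(m,cv2.RETR_EXTERNAL,cv2.CHAIN_APPROX_SIMPLE)[0]:
    if cv2.contourArea(k)>600:
        (u,v),s,t=cv2.minAreaRect(k); print("xy",round(710-v/1.5),round(180-u/1.5),"size",np.round(np.array(s)/1.5),round(t))
cv2.imwrite("pics/sc.png",a)
E
python3 sc.py
```

```text
xy 442 -69 size [52. 80.] 58
xy 511 25 size [ 58. 105.] 68
xy 495 114 size [ 79. 163.] 20
```

```bash
python3 -m creep '[{"translation":[50,11,0],"angular":[0,0,-0.1],"jaw":0.6},{"translation":[100,22,0],"angular":[0,0,-0.2],"jaw":0.6},{"translation":[155,33,0],"angular":[0,0,-0.314],"jaw":0.6},{"translation":[210,45,0],"angular":[0,0,-0.314],"jaw":0.6},{"translation":[265,56,0],"angular":[0,0,-0.314],"jaw":0.6},{"translation":[315,67,0],"angular":[0,0,-0.314],"jaw":0.6},{"translation":[349,74,0],"angular":[0,0,-0.314],"jaw":0.6},{"translation":[349,74,0],"angular":[0,0,-0.314],"jaw":0.6}]'; python3 -m creep '[{"translation":[0,0,30],"angular":[0,0,0],"jaw":0.6},{"translation":[0,0,70],"angular":[0,0,0],"jaw":0.6},{"translation":[0,0,95],"angular":[0,0,0],"jaw":0.6},{"translation":[0,0,95],"angular":[0,0,0],"jaw":0},{"translation":[0,0,95],"angular":[0,0,0],"jaw":0},{"translation":[0,0,95],"angular":[0,0,0],"jaw":0},{"translation":[0,0,95],"angular":[0,0,0],"jaw":0},{"translation":[0,0,95],"angular":[0,0,0],"jaw":0}]'; python3 -c "
from h import *
go([500,-365,105],np.pi/2)"
```

```text
t: 22.25
ee_pos: [533.7, 11.3, 104.6]
orientation: [1.842, 2.544, 0.002]
ft_force: [-0.4, 1.2, 0.0]
width: 52.8
grasp_force: 0.0
t: 23.25
ee_pos: [534.0, 9.0, 10.2]
orientation: [1.845, 2.54, 0.002]
ft_force: [-0.9, -2.0, 6.9]
width: 27.6
grasp_force: 30.0
T [-345.3, -147.8, -94.7] A [0.002, 0.001, 0.314] q6 -0.32 yaw 108.0 pos [534.0, 9.0, 10.2]
```

```bash
python3 -m creep '[{"translation":[0,0,-55],"angular":[0,0,0],"jaw":0},{"translation":[-30,-10,-95],"angular":[0,0,0],"jaw":0},{"translation":[-87,-29,-95],"angular":[0,0,0.1],"jaw":0},{"translation":[-145,-49,-95],"angular":[0,0,0.2],"jaw":0},{"translation":[-203,-68,-95],"angular":[0,0,0.314],"jaw":0},{"translation":[-261,-88,-95],"angular":[0,0,0.314],"jaw":0},{"translation":[-318,-107,-95],"angular":[0,0,0.314],"jaw":0},{"translation":[-369,-124,-95],"angular":[0,0,0.314],"jaw":0}]'; python3 -m creep '[{"translation":[0,0,0],"angular":[0,0,0],"jaw":0},{"translation":[0,0,50],"angular":[0,0,0],"jaw":0},{"translation":[0,0,75],"angular":[0,0,0],"jaw":0},{"translation":[0,0,75],"angular":[0,0,0],"jaw":0.5},{"translation":[0,0,75],"angular":[0,0,0],"jaw":0.5},{"translation":[0,0,75],"angular":[0,0,0],"jaw":0.5},{"translation":[0,0,40],"angular":[0,0,0],"jaw":0.5},{"translation":[0,0,0],"angular":[0,0,0],"jaw":0.6}]'; python3 -c "
from h import *
go([453,-78,105],np.pi/2)"; python3 sc.py
```

```text
t: 24.25
ee_pos: [528.8, -382.1, 104.4]
orientation: [2.221, 2.22, 0.0]
ft_force: [0.9, -0.9, -0.4]
width: 27.7
grasp_force: 30.0
t: 25.25
ee_pos: [529.1, -379.8, 105.4]
orientation: [-2.221, -2.222, -0.0]
ft_force: [-0.5, -0.6, 0.7]
width: 50.5
grasp_force: 0.0
T [301.8, -76.0, 0.4] A [0.0, -0.0, 0.0] q6 -0.64 yaw 90.0 pos [529.1, -379.8, 105.4]
xy 442 -69 size [52. 79.] 58
xy 495 114 size [ 79. 163.] 20
```

```bash
python3 -m creep '[{"translation":[50,-13,0],"angular":[0,0,0],"jaw":0.85},{"translation":[100,-25,0],"angular":[0,0,0],"jaw":0.85},{"translation":[150,-38,0],"angular":[0,0,0],"jaw":0.85},{"translation":[205,-51,0],"angular":[0,0,0],"jaw":0.85},{"translation":[255,-64,0],"angular":[0,0,0],"jaw":0.85},{"translation":[290,-73,0],"angular":[0,0,0],"jaw":0.85},{"translation":[302,-76,0],"angular":[0,0,0],"jaw":0.85},{"translation":[302,-76,0],"angular":[0,0,0],"jaw":0.85}]'; python3 -m creep '[{"translation":[0,0,30],"angular":[0,0,0],"jaw":0.85},{"translation":[0,0,70],"angular":[0,0,0],"jaw":0.85},{"translation":[0,0,95],"angular":[0,0,0],"jaw":0.85},{"translation":[0,0,95],"angular":[0,0,0],"jaw":0},{"translation":[0,0,95],"angular":[0,0,0],"jaw":0},{"translation":[0,0,95],"angular":[0,0,0],"jaw":0},{"translation":[0,0,95],"angular":[0,0,0],"jaw":0},{"translation":[0,0,95],"angular":[0,0,0],"jaw":0}]'; python3 -c "
from h import *
go([475,-330,105],np.pi/2)"
```

```text
t: 26.3
ee_pos: [453.8, -77.9, 104.6]
orientation: [2.219, 2.222, 0.001]
ft_force: [0.5, 0.4, -0.1]
width: 74.6
grasp_force: 0.0
t: 27.3
ee_pos: [453.9, -78.2, 9.8]
orientation: [2.22, 2.22, 0.001]
ft_force: [-1.3, -2.3, 7.4]
width: 52.9
grasp_force: 30.0
T [-251.8, 21.2, -95.0] A [0.002, 0.001, 0.0] q6 -0.2 yaw 90.0 pos [453.9, -78.2, 9.8]
```

```bash
python3 -m creep '[{"translation":[0,0,-55],"angular":[0,0,0],"jaw":0},{"translation":[-15,2,-95],"angular":[0,0,0],"jaw":0},{"translation":[-60,5,-95],"angular":[0,0,0],"jaw":0},{"translation":[-110,9,-95],"angular":[0,0,0],"jaw":0},{"translation":[-160,13,-95],"angular":[0,0,0],"jaw":0},{"translation":[-200,16,-95],"angular":[0,0,0],"jaw":0},{"translation":[-207,16,-95],"angular":[0,0,0],"jaw":0},{"translation":[-207,16,-95],"angular":[0,0,0],"jaw":0}]'; python3 -m creep '[{"translation":[0,0,40],"angular":[0,0,0],"jaw":0},{"translation":[0,0,75],"angular":[0,0,0],"jaw":0},{"translation":[0,0,75],"angular":[0,0,0],"jaw":0},{"translation":[0,0,75],"angular":[0,0,0],"jaw":0.85},{"translation":[0,0,75],"angular":[0,0,0],"jaw":0.85},{"translation":[0,0,75],"angular":[0,0,0],"jaw":0.85},{"translation":[0,0,30],"angular":[0,0,0],"jaw":0.85},{"translation":[0,0,0],"angular":[0,0,0],"jaw":0.85}]'; python3 -c "
from h import *
go([500,80,250],np.pi/2)"; python3 sc.py
```

```text
t: 28.3
ee_pos: [468.6, -284.5, 103.8]
orientation: [-2.222, -2.22, -0.0]
ft_force: [-0.3, 0.2, -0.9]
width: 53.1
grasp_force: 30.0
t: 29.3
ee_pos: [469.6, -285.3, 105.9]
orientation: [2.22, 2.22, 0.001]
ft_force: [0.3, 0.4, 0.9]
width: 74.7
grasp_force: 0.0
T [365.2, 30.6, -144.3] A [0.001, 0.001, -0.0] q6 -0.57 yaw 90.0 pos [469.6, -285.3, 105.9]
xy 451 92 size [72. 65.] 25
xy 531 120 size [44. 99.] 20
```

The block was knocked about 35 mm towards -y, so I'll take a fresh look from above.

```bash
python3 -m creep '[{"translation":[45,4,-30],"angular":[0,0,0],"jaw":0.8},{"translation":[90,8,-60],"angular":[0,0,0],"jaw":0.8},{"translation":[140,12,-90],"angular":[0,0,0],"jaw":0.8},{"translation":[190,16,-120],"angular":[0,0,0],"jaw":0.8},{"translation":[245,20,-144],"angular":[0,0,0],"jaw":0.8},{"translation":[305,25,-144],"angular":[0,0,0],"jaw":0.8},{"translation":[355,30,-144],"angular":[0,0,0],"jaw":0.8},{"translation":[365,31,-144],"angular":[0,0,0],"jaw":0.8}]'; python3 bed.py b2; python3 -c "
from h import *
go([544,109,105],np.radians(161)); go([544,109,105],np.radians(71))"
```

```text
t: 30.35
ee_pos: [500.1, 82.5, 248.3]
orientation: [2.217, 2.225, 0.001]
ft_force: [-0.1, -0.2, 0.1]
width: 70.3
grasp_force: 0.0
px 726 593 xy 354.3 -254.3 size 7 70 ang 90 area 411.77777777777777
px 314 568 xy 371.2 20.1 size 100 17 ang 2 area 1034.888888888889
px 715 529 xy 397.0 -247.0 size 34 67 ang 90 area 1009.3333333333334
px 122 536 xy 392.7 148.7 size 60 163 ang 90 area 4201.111111111111
px 216 436 xy 458.8 85.5 size 63 43 ang 23 area 2600.8888888888887
px 43 402 xy 481.8 201.1 size 59 27 ang 8 area 946.6666666666666
px 46 315 xy 539.7 199.3 size 23 61 ang 90 area 876.4444444444445
px 179 311 xy 542.4 110.1 size 38 86 ang 19 area 3057.5555555555557
px 47 247 xy 585.3 198.4 size 64 53 ang 1 area 2287.1111111111113
px 47 99 xy 683.7 198.3 size 21 63 ang 90 area 793.7777777777778
px 639 28 xy 731.1 -196.2 size 15 88 ang 84 area 576.6666666666666
px 52 39 xy 723.7 195.3 size 53 69 ang 90 area 2490.222222222222
[500.1  82.1 248.1] [499.4 167.1 445.5]
T [26.8, 43.9, 143.2] A [0.001, 0.0, -1.236] q6 0.14 yaw 90.2 pos [500.1, 82.1, 248.1]
T [26.8, 43.9, 143.2] A [0.0, -0.0, 0.334] q6 0.14 yaw 90.2 pos [500.1, 82.1, 248.1]
```

View pics/b2.png

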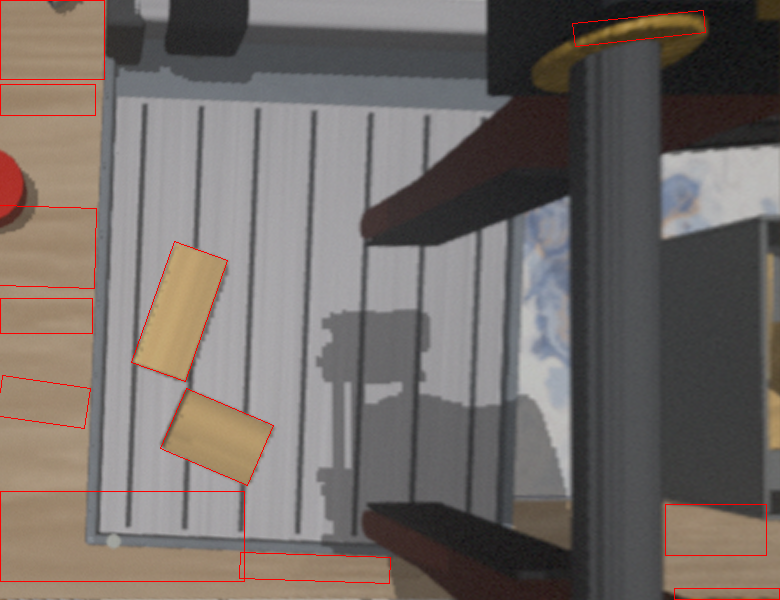

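The wrist view shows the block now at (216,436), which is world (459,85.5), and the slat unchanged at (179,311). I'll take the slat next.

```bash
python3 -m creep '[{"translation":[4,6,20],"angular":[0,0,-0.18],"jaw":0.65},{"translation":[8,12,40],"angular":[0,0,-0.36],"jaw":0.65},{"translation":[12,18,60],"angular":[0,0,-0.54],"jaw":0.65},{"translation":[16,25,80],"angular":[0,0,-0.72],"jaw":0.65},{"translation":[20,32,100],"angular":[0,0,-0.9],"jaw":0.65},{"translation":[24,39,120],"angular":[0,0,-1.08],"jaw":0.65},{"translation":[27,43,143],"angular":[0,0,-1.236],"jaw":0.65},{"translation":[27,43,143],"angular":[0,0,-1.236],"jaw":0.65}]'; python3 -m creep '[{"translation":[0,0,30],"angular":[0,0,0],"jaw":0.65},{"translation":[0,0,65],"angular":[0,0,0],"jaw":0.65},{"translation":[0,0,90],"angular":[0,0,0],"jaw":0.65},{"translation":[0,0,96],"angular":[0,0,0],"jaw":0.65},{"translation":[0,0,99],"angular":[0,0,0],"jaw":0.65},{"translation":[0,0,99],"angular":[0,0,0],"jaw":0.65},{"translation":[0,0,99],"angular":[0,0,0],"jaw":0.65},{"translation":[0,0,99],"angular":[0,0,0],"jaw":0.65}]'
```

```text
t: 31.4
ee_pos: [541.9, 105.5, 103.5]
orientation: [-0.527, -3.094, 0.002]
ft_force: [-0.6, 0.2, 0.2]
width: 57.4
grasp_force: 0.0
t: 32.4
ee_pos: [543.5, 107.1, 6.5]
orientation: [0.523, 3.097, 0.001]
ft_force: [0.4, -0.3, -0.4]
width: 57.2
grasp_force: 0.0
```

No contact yet at ee z 6.5, so the 30 mm offset holds. I'll go 2 mm lower and close.

```bash
python3 -m creep '[{"translation":[0,0,3],"angular":[0,0,0],"jaw":0.3},{"translation":[0,0,3],"angular":[0,0,0],"jaw":0},{"translation":[0,0,3],"angular":[0,0,0],"jaw":0},{"translation":[0,0,3],"angular":[0,0,0],"jaw":0},{"translation":[0,0,3],"angular":[0,0,0],"jaw":0},{"translation":[0,0,3],"angular":[0,0,0],"jaw":0},{"translation":[0,0,3],"angular":[0,0,0],"jaw":0},{"translation":[0,0,3],"angular":[0,0,0],"jaw":0}]'; python3 -c "
from h import *
go([480,-355,108],np.radians(90))"
```

```text
t: 33.4
ee_pos: [543.0, 107.0, 2.9]
orientation: [-0.523, -3.098, 0.0]
ft_force: [0.5, -0.6, -0.4]
width: 37.2
grasp_force: 30.0
T [-92.3, -457.1, -105.1] A [-0.0, -0.0, 1.236] q6 -1.06 yaw 160.8 pos [543.0, 107.0, 2.9]
```

```bash
python3 -m creep '[{"translation":[0,0,-50],"angular":[0,0,0],"jaw":0},{"translation":[-5,-25,-105],"angular":[0,0,0.15],"jaw":0},{"translation":[-16,-80,-105],"angular":[0,0,0.33],"jaw":0},{"translation":[-27,-135,-105],"angular":[0,0,0.5],"jaw":0},{"translation":[-38,-190,-105],"angular":[0,0,0.68],"jaw":0},{"translation":[-49,-245,-105],"angular":[0,0,0.86],"jaw":0},{"translation":[-60,-300,-105],"angular":[0,0,1.04],"jaw":0},{"translation":[-71,-350,-105],"angular":[0,0,1.236],"jaw":0}]'; python3 -c "
from h import *
go([480,-350,108],np.radians(90))"
```

```text
t: 34.4
ee_pos: [494.6, -248.8, 108.1]
orientation: [2.219, 2.223, 0.0]
ft_force: [0.9, 0.5, -0.4]
width: 37.5
grasp_force: 30.0
T [-101.2, -14.8, 0.1] A [0.0, 0.0, 0.002] q6 -0.49 yaw 90.1 pos [494.6, -248.8, 108.1]
```

```bash
python3 -m creep '[{"translation":[-50,-8,0],"angular":[0,0,0],"jaw":0},{"translation":[-100,-15,0],"angular":[0,0,0],"jaw":0},{"translation":[-100,-15,45],"angular":[0,0,0],"jaw":0},{"translation":[-100,-15,70],"angular":[0,0,0],"jaw":0},{"translation":[-100,-15,70],"angular":[0,0,0],"jaw":0.65},{"translation":[-100,-15,70],"angular":[0,0,0],"jaw":0.65},{"translation":[-100,-15,70],"angular":[0,0,0],"jaw":0.65},{"translation":[-100,-15,0],"angular":[0,0,0],"jaw":0.7}]'; python3 -c "
from h import *
go([459,85.5,108],np.radians(67))"; python3 sc.py
```

```text
t: 35.4
ee_pos: [478.6, -344.9, 97.8]
orientation: [-2.206, -2.225, 0.002]
ft_force: [0.6, -0.6, 1.2]
width: 60.7
grasp_force: 0.0
T [430.6, -15.8, -7.9] A [-0.007, -0.004, 0.41] q6 -0.65 yaw 90.5 pos [478.6, -344.9, 97.8]
xy 450 92 size [72. 66.] 25
```

```bash
python3 -m creep '[{"translation":[50,-2,-8],"angular":[0,0,0.1],"jaw":0.75},{"translation":[105,-4,-8],"angular":[0,0,0.2],"jaw":0.75},{"translation":[160,-6,-8],"angular":[0,0,0.3],"jaw":0.75},{"translation":[220,-8,-8],"angular":[0,0,0.4],"jaw":0.75},{"translation":[280,-10,-8],"angular":[0,0,0.4],"jaw":0.75},{"translation":[340,-12,-8],"angular":[0,0,0.4],"jaw":0.75},{"translation":[395,-14,-8],"angular":[0,0,0.4],"jaw":0.75},{"translation":[430,-15,-8],"angular":[0,0,0.4],"jaw":0.75}]'; python3 -c "
from h import *
go([459,85.5,8],np.radians(67))"
```

```text
t: 36.45
ee_pos: [462.8, 85.5, 109.7]
orientation: [2.608, 1.749, 0.004]
ft_force: [1.1, 0.2, 0.2]
width: 65.7
grasp_force: 0.0
T [-1.6, -3.8, 101.7] A [0.002, -0.002, 0.012] q6 0.55 yaw 67.7 pos [462.8, 85.5, 109.7]
```

```bash
python3 -m creep '[{"translation":[-1,-3,30],"angular":[0,0,0],"jaw":0.75},{"translation":[-1,-3,70],"angular":[0,0,0],"jaw":0.75},{"translation":[-1,-3,101],"angular":[0,0,0],"jaw":0.75},{"translation":[-1,-3,101],"angular":[0,0,0],"jaw":0},{"translation":[-1,-3,101],"angular":[0,0,0],"jaw":0},{"translation":[-1,-3,101],"angular":[0,0,0],"jaw":0},{"translation":[-1,-3,101],"angular":[0,0,0],"jaw":0},{"translation":[-1,-3,101],"angular":[0,0,0],"jaw":0}]'; python3 -c "
from h import *
go([530,-335,110],np.radians(90))"
```

```text
t: 37.45
ee_pos: [460.5, 83.3, 8.9]
orientation: [2.61, 1.746, 0.004]
ft_force: [-0.8, -0.7, 7.5]
width: 43.5
grasp_force: 30.0
T [-359.9, 224.2, -101.1] A [0.003, -0.001, -0.392] q6 0.55 yaw 67.6 pos [460.5, 83.3, 8.9]
```

```bash
python3 -m creep '[{"translation":[0,0,-50],"angular":[0,0,0],"jaw":0},{"translation":[-25,15,-101],"angular":[0,0,-0.05],"jaw":0},{"translation":[-75,47,-101],"angular":[0,0,-0.15],"jaw":0},{"translation":[-125,78,-101],"angular":[0,0,-0.25],"jaw":0},{"translation":[-175,109,-101],"angular":[0,0,-0.35],"jaw":0},{"translation":[-225,140,-101],"angular":[0,0,-0.392],"jaw":0},{"translation":[-275,171,-101],"angular":[0,0,-0.392],"jaw":0},{"translation":[-325,202,-101],"angular":[0,0,-0.392],"jaw":0}]'; python3 -c "
from h import *
go([530,-335,110],np.radians(90))"
```

```text
t: 38.45
ee_pos: [522.1, -296.6, 109.4]
orientation: [2.22, 2.221, 0.001]
ft_force: [1.8, 0.7, -0.4]
width: 43.5
grasp_force: 30.0
T [-38.4, 7.9, -0.6] A [0.001, 0.001, 0.0] q6 -0.54 yaw 90.0 pos [522.1, -296.6, 109.4]
```

```bash
python3 -m creep '[{"translation":[-36,6,0],"angular":[0,0,0],"jaw":0},{"translation":[-36,6,25],"angular":[0,0,0],"jaw":0},{"translation":[-36,6,60],"angular":[0,0,0],"jaw":0},{"translation":[-36,6,60],"angular":[0,0,0],"jaw":0},{"translation":[-36,6,60],"angular":[0,0,0],"jaw":0.75},{"translation":[-36,6,60],"angular":[0,0,0],"jaw":0.75},{"translation":[-36,6,60],"angular":[0,0,0],"jaw":0.75},{"translation":[-36,6,0],"angular":[0,0,0],"jaw":0.75}]'; python3 -m creep '[{"translation":[50,0,-40],"angular":[0,0,0],"jaw":0.75},{"translation":[100,0,-80],"angular":[0,0,0],"jaw":0.75},{"translation":[140,0,-120],"angular":[0,0,0],"jaw":0.75},{"translation":[140,0,-160],"angular":[0,0,0],"jaw":0.75},{"translation":[140,0,-190],"angular":[0,0,0],"jaw":0.75},{"translation":[140,0,-190],"angular":[0,0,0],"jaw":0.75},{"translation":[140,0,-190],"angular":[0,0,0],"jaw":0.75},{"translation":[140,0,-190],"angular":[0,0,0],"jaw":0.75}]'
python3 - <<'E'
from h import *
s=ctrl.get_image("scene")[140:290,190:400,::-1]; d=ctrl.get_image("side")[140:300,150:380,::-1]
w=ctrl.get_image("wrist")[:,:,::-1]; c=ctrl.camera_info("wrist"); a=rect(w,c,40,610,-230,320,320,1.5)
cv2.imwrite("pics/e1.png",np.vstack([np.hstack([cv2.resize(s,(390,279),interpolation=3),cv2.resize(d,(400,279),interpolation=3)]),np.hstack([a,np.zeros((320,470,3),np.uint8)])]))
go([485,345.5,130],np.radians(173.9))
E
```

```text
t: 39.45
ee_pos: [525.1, -328.4, 105.4]
orientation: [-2.215, -2.216, 0.003]
ft_force: [0.6, -0.8, 0.7]
width: 65.9
grasp_force: 0.0
t: 40.45
ee_pos: [527.0, -190.2, 296.9]
orientation: [-2.219, -2.22, 0.002]
ft_force: [-0.0, -0.2, 0.1]
width: 65.8
grasp_force: 0.0
T [535.7, -41.9, 167.8] A [-0.001, -0.002, -1.464] q6 -0.37 yaw 90.0 pos [527.4, -190.3, 297.4]
```

View pics/e1.png

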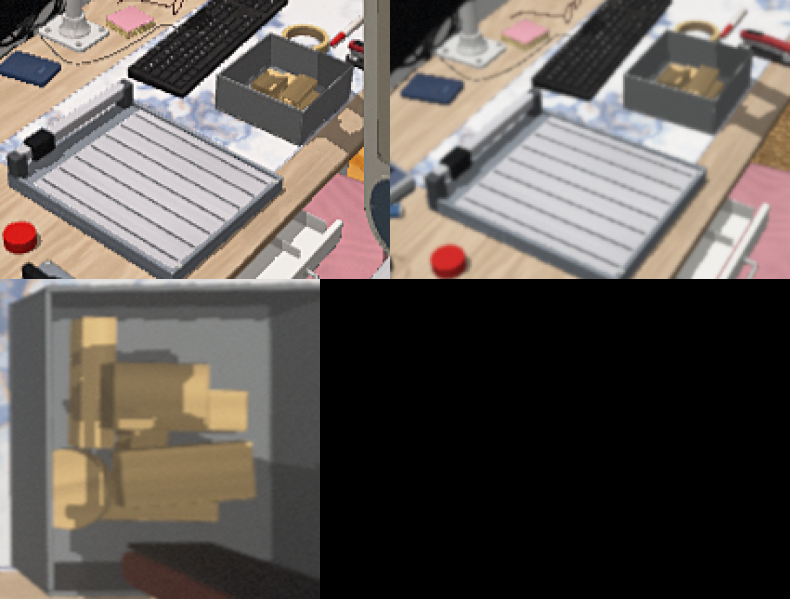

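The bed is empty in both views, and the bin holds all six: stick (95,380), block (160,395), ell (225,410), disc (78,488), slat (185,475), strip (190,510). Back to the handle.

```bash
python3 -m creep '[{"translation":[55,-4,0],"angular":[0,0,-0.18],"jaw":0.6},{"translation":[110,-9,0],"angular":[0,0,-0.36],"jaw":0.6},{"translation":[165,-13,0],"angular":[0,0,-0.54],"jaw":0.6},{"translation":[220,-17,20],"angular":[0,0,-0.72],"jaw":0.6},{"translation":[275,-21,40],"angular":[0,0,-0.9],"jaw":0.6},{"translation":[330,-26,60],"angular":[0,0,-1.08],"jaw":0.6},{"translation":[385,-30,80],"angular":[0,0,-1.26],"jaw":0.6},{"translation":[440,-35,100],"angular":[0,0,-1.4],"jaw":0.6}]'; python3 -c "
from h import *
go([485,345.5,130],np.radians(173.9))"
```

```text
t: 41.6
ee_pos: [492.2, 251.3, 197.4]
orientation: [-0.259, -3.131, 0.0]
ft_force: [1.5, 0.3, -0.3]
width: 52.7
grasp_force: 0.0
T [22.6, 91.7, 67.4] A [-0.0, -0.0, -0.059] q6 -0.95 yaw 170.5 pos [492.2, 251.3, 197.4]
```

```bash
python3 -m creep '[{"translation":[11,45,0],"angular":[0,0,-0.06],"jaw":0.6},{"translation":[22,90,0],"angular":[0,0,-0.06],"jaw":0.6},{"translation":[22,90,40],"angular":[0,0,-0.06],"jaw":0.6},{"translation":[22,90,67],"angular":[0,0,-0.06],"jaw":0.6},{"translation":[22,90,67],"angular":[0,0,-0.06],"jaw":0.6},{"translation":[22,90,67],"angular":[0,0,-0.06],"jaw":0.6},{"translation":[22,90,67],"angular":[0,0,-0.06],"jaw":0.6},{"translation":[22,90,67],"angular":[0,0,-0.06],"jaw":0.6}]'; python3 -c "
from h import *
go([485,345.5,50],np.radians(173.9))"
```

```text
t: 42.6
ee_pos: [486.8, 342.3, 132.5]
orientation: [0.174, 3.135, 0.002]
ft_force: [-0.5, 1.0, 0.4]
width: 52.7
grasp_force: 0.0
T [2.2, 2.9, 82.5] A [0.001, 0.001, -0.004] q6 -0.87 yaw 173.7 pos [486.8, 342.3, 132.5]
```

```bash
python3 -m creep '[{"translation":[2,3,30],"angular":[0,0,0],"jaw":0.6},{"translation":[2,3,60],"angular":[0,0,0],"jaw":0.6},{"translation":[2,3,82],"angular":[0,0,0],"jaw":0.6},{"translation":[2,3,82],"angular":[0,0,0],"jaw":0},{"translation":[2,3,82],"angular":[0,0,0],"jaw":0},{"translation":[2,3,82],"angular":[0,0,0],"jaw":0},{"translation":[2,3,82],"angular":[0,0,0],"jaw":0},{"translation":[2,3,82],"angular":[0,0,0],"jaw":0}]'
```

```text
t: 43.6
ee_pos: [485.0, 345.0, 50.5]
orientation: [0.172, 3.136, -0.0]
ft_force: [0.4, -3.1, 6.1]
width: 17.9
grasp_force: 30.0
```

Gripped. Turning clockwise by 1.57, then releasing and lifting.

```bash
python3 -m creep '[{"translation":[0,0,0],"angular":[0,0,0.12],"jaw":0},{"translation":[0,0,0],"angular":[0,0,0.25],"jaw":0},{"translation":[0,0,0],"angular":[0,0,0.4],"jaw":0},{"translation":[0,0,0],"angular":[0,0,0.55],"jaw":0},{"translation":[0,0,0],"angular":[0,0,0.7],"jaw":0},{"translation":[0,0,0],"angular":[0,0,0.85],"jaw":0},{"translation":[0,0,0],"angular":[0,0,1.0],"jaw":0},{"translation":[0,0,0],"angular":[0,0,1.15],"jaw":0}]'; python3 -m creep '[{"translation":[0,0,0],"angular":[0,0,0.15],"jaw":0},{"translation":[0,0,0],"angular":[0,0,0.28],"jaw":0},{"translation":[0,0,0],"angular":[0,0,0.38],"jaw":0},{"translation":[0,0,0],"angular":[0,0,0.42],"jaw":0},{"translation":[0,0,0],"angular":[0,0,0.42],"jaw":0},{"translation":[0,0,0],"angular":[0,0,0.42],"jaw":0},{"translation":[0,0,0],"angular":[0,0,0.42],"jaw":1},{"translation":[0,0,0],"angular":[0,0,0.42],"jaw":1}]'; python3 -m creep '[{"translation":[0,0,0],"angular":[0,0,0],"jaw":1},{"translation":[0,0,0],"angular":[0,0,0],"jaw":1},{"translation":[0,0,-40],"angular":[0,0,0],"jaw":1},{"translation":[0,0,-90],"angular":[0,0,0],"jaw":1},{"translation":[0,0,-140],"angular":[0,0,0],"jaw":1},{"translation":[-40,0,-200],"angular":[0,0,0],"jaw":1},{"translation":[-60,0,-210],"angular":[0,0,0],"jaw":1},{"translation":[-60,0,-210],"angular":[0,0,0],"jaw":1}]';  python3 - <<'E'
from h import *
c=ctrl.camera_info("wrist"); im=ctrl.get_image("wrist")[:,:,::-1]
a=rect(im,c,99,585,446,400,400,2); s=ctrl.get_image("scene")[:,:,::-1]; 
b=cv2.resize(s[150:250,300:400],(400,400),interpolation=3)
cv2.imwrite("pics/e2.png",np.hstack([a,b]))
E
```

```text
t: 44.6
ee_pos: [485.9, 346.1, 50.5]
orientation: [1.857, 2.533, 0.005]
ft_force: [3.4, 0.9, 1.4]
width: 17.5
grasp_force: 30.0
t: 45.6
ee_pos: [483.8, 345.0, 49.3]
orientation: [-2.339, -2.097, 0.002]
ft_force: [-0.1, -0.5, -0.3]
width: 34.4
grasp_force: 0.0
t: 46.6
ee_pos: [478.5, 285.0, 261.3]
orientation: [2.341, 2.094, 0.005]
ft_force: [0.3, 0.2, -0.7]
width: 87.8
grasp_force: 0.0
```

View pics/e2.png

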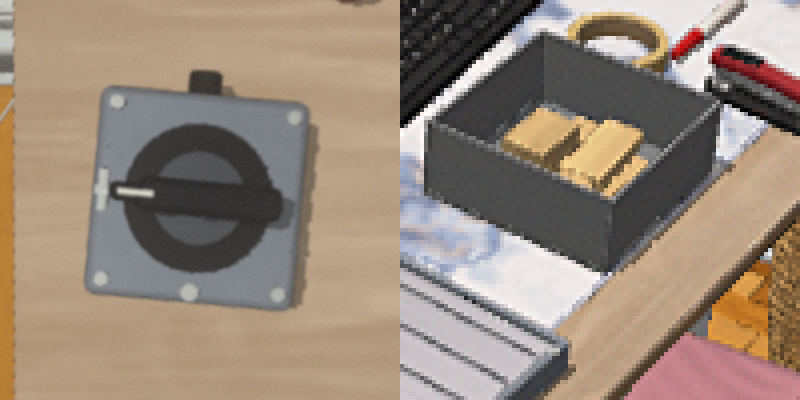

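The nose is back at the bar (102,190), so the handle is on. The offcuts are in the bin and the arm is clear.

```bash
python3 -c "
from workcell import ctrl
print(ctrl.close_job())"
```

```text
the job is handed in; nothing more can be done
None
```

I turned the isolator off, moved all six offcuts from the engraver's bed into the bin, turned it fully back on, and handed the job in at about 47 s; no verdict came back.

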